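Hold the syrup sample in the viewer's light path

ROBOT

A 7-joint arm with a two-finger parallel gripper is mounted at the origin on a cart in front of the work surface, level with it; the furniture and walls round the work are solid. World frame = base frame: x ahead of the robot, y to its left, z up, the work surface at z = 0. Lengths are in mm, angles in rad, forces in N, time in s.
With the tool pointing down it reaches from about 425 to 950 mm from the base axis. Payload 16.7 kg.
Tool frame: the origin (TCP) lies on the centre line of the jaws, within the pads' length; the fingertips stand 8 mm ahead of it and the grasp point (between the pads) lies 11 mm behind it (env.tips_ahead is the distance from the TCP to the fingertips, in mm); z points along the fingers, y is the line along which they close (so a half turn about z gives the same grasp; the last joint's range is limited). The gripper opens to 94 mm and grips with 3 to 60 N. Pads are 16 mm wide; open, the fingers measure 119 mm over their backs; the gripper's body (75 mm by 177 mm) begins 78 mm behind the grasp point.
Start: joints at [1.048, 0.426, 0.074, 1.606, -0.034, 1.111, -0.067], TCP at [245.818, -628.608, 213.467] pointing down, gripper open.
Joint ranges: [-2.85, 2.85], [-0.5, 2.14], [-1.23, 1.37], [0.21, 2.46], [-1.02, 4.16], [0.16, 2.05], [-2.73, 2.73]. Speed limits (rad/s): [1.89, 1.89, 2.39, 2.39, 3.01, 3.01, 3.01].

INTERFACE

Orientations are given as a rotation vector (axis times angle).
In Python, from workcell import env, vision, job_done gives the robot as it stands (env), with the cameras (vision) and the job as plain functions.
- The arm moves only by the tool advance, called after "Request:" by a JSON object that holds its "api" and its "payload". Schema: {"type":"object","properties":{"increments":{"type":"array","items":{"type":"array","items":{"type":"number"},"minItems":6,"maxItems":6},"minItems":1,"maxItems":12},"finger_gap":{"type":"number"},"only":{"type":"string"},"quiet":{"type":"boolean"},"lines":{"type":"string"}},"required":["increments"],"additionalProperties":false}. increments is a list of rows, 1 to 12 of them, each of 6 numbers: dx, dy, dz in parts of the range, where 1.0 means 50 cm, then a rotation vector rx, ry, rz in fractions of the full range, 1 being 2 rad; each row is the pose to reach, as a shift and turn from the pose commanded when the call began, along the tool's axes at that moment; what a row does not reach only later rows make up. A row lasts 1/12 s, in which the tool goes at most 41.7 mm and 0.125 rad, less where a joint would pass 70% of its speed; a pose out of reach is approached as far as the arm can. finger_gap is the finger opening in mm, set as the call begins (left out keeps the last). The fingers move at their own pace and stop on an object; the grip force is fixed at half the most. Time passes only in rows, so rows that do not move let the fingers close. The tool returns the time, the measured TCP pose, the force, the opening and the grip force at its end. only (a regular expression) keeps the lines of the reply that match it, lines (a string "A,B") keeps lines A to B, and quiet returns only ok. Shift and turn numbers lie between -1 and 1, and a call with a number outside is refused. Input that does not fit is refused with a message, and nothing moves.
- env.observe(): the state, without advancing time (a new reading comes with each control period).
- vision.camera(name): name is "scene" or "top" or "wrist"; returns a dict with "img" (480x640x3 uint8, red, green, blue), "mtx" (3x3 intrinsics, pixels), "k1" (the pictures are not rectified: a ray, as slopes to the right and down, at radius r is drawn at 1 + k1 r^2 times it, then the intrinsics apply), "world_from_camera" (4x4, takes a point from camera to world coordinates). Camera axes: x right, y down, z forward; pixel columns grow to the right and rows downward; lengths in mm; the calibration is good to about 2 mm. A picture is of the moment at which its call begins. There is no depth.
- job_done(): hands the job in; it is judged then, once.
The state is a dict: "time_s": time; "qpos": joint angles; "joint_velocities": joint speeds; "joint_efforts": joint torques, N m; "eef_pos": TCP position; "tool_rot": TCP orientation; "force": force on the tool from outside, world axes, zero at the start; "wrist_torque": the same for the moment, N m; "opening": finger opening in mm; "gripper_force": force on a finger pad.
Only numpy, scipy, OpenCV 4.12 (cv2) and the standard library are available. Lean on these libraries where they do the work, as an engineer would, in place of code of your own. Each camera call takes 0.05 s, during which the arm holds its last target. There are 200 camera calls.

TASK

Take the reference cell out of the light viewer and seat it in the empty place of the wooden rack, then take the tall sample cell from the rack, put it in the viewer's well and press it fully down against the sprung platform, so that the lamp stays on. Handle both cells by their frosted faces only, never a finger on the clear ones, and leave the short cell and everything else on the counter where it is. Finish still gripping the sample cell and holding it down: the platform lifts it out of the light when let go.

Things in the scene. Friction and masses are not known exactly. Their poses are not given: they have to be found in the camera images.
- viewer: grey press-to-light viewer, fixed to the counter, 150 x 80 mm base. Origin: centre of the underside on the counter, straight below the well; x runs along the light path from the black eyepiece (-x end) through the well to the lamp house (+x end, 72 mm high); z up. The black well block is 46 x 60 mm, its top 60 mm above the counter
- viewer_well (a point): centre of the mouth of the well, 60 mm above the counter. The well is a rectangular hole 25 mm along the viewer's x by 33 mm along its y, with a 5 mm, 45-degree chamfer; a cell fits with its clear faces toward eyepiece and lamp, its frosted faces to the viewer's +-y sides. The cell stands on the sprung platform
- platform (a joint): downward travel of the sprung platform in the well, m: 0 = up (its top 27 mm above the counter, 33 mm below the mouth), 0.012 = bottom stop (top 15 mm above the counter), where the cell is in the light path and the lamp is on. Spring: 2.5 N at the top, 5.5 N at the stop; it comes back up when let go
- rack: wooden rack, fixed, 62 x 186 x 40 mm. Origin: centre of the underside; y along the row; z up. Three rectangular places at y = -60, 0, +60 mm, each 34 mm along x by 26 mm along y, 30 mm deep (floor 10 mm above the counter), with a 5 mm, 45-degree chamfer. A cell in a place has its frosted faces toward the rack's +-x
- rack_hole0 (a point): centre of the mouth of the rack's place at y = -60 mm, 40 mm above the counter
- rack_hole1 (a point): the same for the middle place
- rack_hole2 (a point): the same for the place at y = +60 mm
- reference_cell: reference cell: sealed rectangular glass cell, at first standing in the viewer's well on the raised platform. 22 x 30 mm in plan, glass 93 mm tall plus a 7 mm cork. Origin: centre of the underside; z up; x is normal to the two smooth clear amber faces (22 mm apart), y is normal to the two pale frosted, ribbed faces (30 mm apart). 90 g, more or less
- sample_cell: sample cell: the tall cell in the rack, same make as the reference cell. 22 x 30 mm in plan, glass 93 mm tall plus a 7 mm cork. Origin: centre of the underside; z up; x is normal to the two smooth clear amber faces (22 mm apart), y is normal to the two pale frosted, ribbed faces (30 mm apart). 90 g, more or less
- short_cell: short cell: the other one in the rack, same plan and axes, glass 63 mm tall plus 7 mm cork; stays where it is
- reference_cell_clear: the two clear faces (+-x) of the reference cell, fixed to it and full height; its frame is the cell's own frame (origin at the centre of the cell's underside)
- sample_cell_clear: the two clear faces (+-x) of the sample cell, fixed to it and full height; its frame is the cell's own frame (origin at the centre of the cell's underside)
- sample_cell_frost_a: frosted face on the +y side of the sample cell, fixed to it and full height; its frame is the cell's own frame (origin at the centre of the cell's underside)
- sample_cell_frost_b: frosted face on the -y side of the sample cell, fixed to it and full height; its frame is the cell's own frame (origin at the centre of the cell's underside)
- jam_jar: bystander: glass jam jar with a pale lid, 65 mm across and 90 mm, origin at the centre of its underside. It stands beside a wire stand with a microwave, which begins 0.63 m ahead of the robot base (stand legs from the counter up, microwave above 0.28 m): keep the wrist on the near side of it
- teaspoon: bystander: steel teaspoon, 133 x 28 x 9 mm, origin at the centre of its underside
- lemon: bystander: lemon, 82 x 58 x 57 mm, origin at the centre of its underside
- counter_tin: bystander: small food tin, 58 mm across and 72 mm, origin at the centre of its underside

How it is judged:
By the outcome, as a careful person would: the job done as asked, in the order asked, and still so for the second after the job is handed in, while the arm keeps its last pose, push and grip.
It also fails if it takes over 67 s, if anything falls off the work surface, if the arm or the gripper's body presses on something with over 40 N, if the wrist force passes 120 N, or if a joint passes its speed limit or range.

## Working session

There is one attempt and no reset: what is moved stays moved. The work goes in short steps, Python scripts to look and compute and a tool call to move; the robot and the scene stay as the last step left them, time stands still between calls to the robot, and variables do not carry over. Pictures are saved under pics/ and viewed, at most 10 in all, crops included, and the job is handed in when it is done.

```bash
ls; mkdir -p pics
```

Run:
```python
from workcell import env, vision, job_done
import cv2
o=env.observe();print({k:o[k] for k in('time_s','eef_pos','tool_rot','force','opening')})
for n in('scene','top'):
    c=vision.camera(n);cv2.imwrite(f'pics/{n}0.png',c['img'][...,::-1]);print(n,c['mtx'].tolist(),c['k1'],c['world_from_camera'].round(3).tolist())
```

```text
pics
workcell.py
{'time_s': 0.0, 'eef_pos': array([ 245.65985735, -628.24802474,  212.79358742]), 'tool_rot': array([-3.08599339e+00, -5.81922277e-01,  5.28417699e-04]), 'force': array([-0.86085671,  0.18759071, -0.2198701 ]), 'opening': 94.02477931836937}
scene [[586.062147362265, 0.0, 315.8261668600133], [0.0, 586.062147362265, 225.99087189134704], [0.0, 0.0, 1.0]] -0.05185013998507096 [[-0.505, -0.502, 0.702, -352.956], [-0.863, 0.313, -0.397, 411.624], [-0.021, -0.806, -0.591, 846.449], [0.0, 0.0, 0.0, 1.0]]
top [[581.7722197726786, 0.0, 325.50211033400916], [0.0, 581.7722197726786, 237.8830624049019], [0.0, 0.0, 1.0]] -0.11499845288632296 [[0.01, -0.995, 0.101, 406.116], [-1.0, -0.011, -0.012, -84.154], [0.013, -0.1, -0.995, 1249.758], [0.0, 0.0, 0.0, 1.0]]
```

View pics/scene0.png

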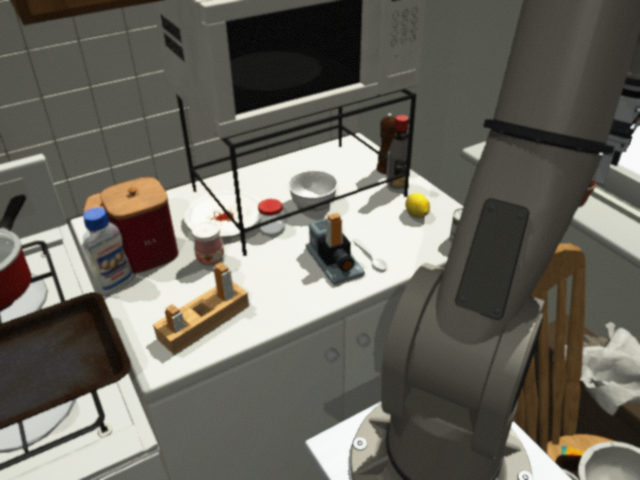

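View pics/top0.png

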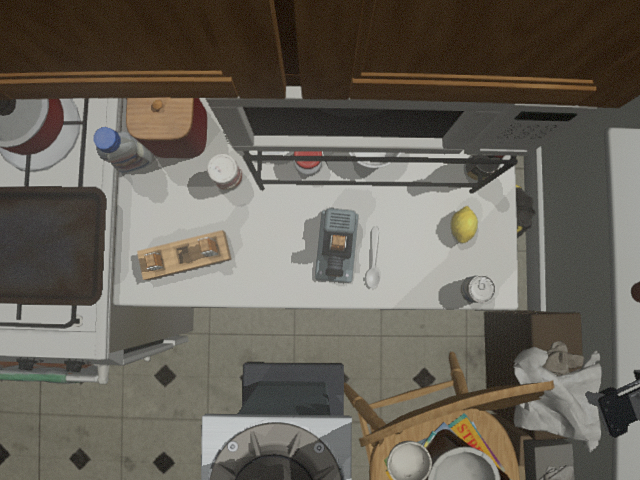

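The scene view shows the rack at (200,315), with the short cell at (175,318), the tall one at (223,283), and the middle place empty between them. The viewer is at (335,250) with its eyepiece toward the robot. In the top view the rack is at (184,256), the viewer at (337,245) and its well/cork at (339,241).

Create h.py:
```python
import numpy as np, cv2
from workcell import env, vision, job_done
from scipy.spatial.transform import Rotation as R
def ray(c,uv):
    m=c['mtx'];d=(np.atleast_2d(uv).astype(float)-m[:2,2])/[m[0,0],m[1,1]]
    s=d.copy()
    for _ in range(20): s=d/(1+c['k1']*(s**2).sum(1,keepdims=True))
    T=c['world_from_camera'];v=np.c_[s,np.ones(len(s))]@T[:3,:3].T
    return T[:3,3],v
def onplane(c,uv,z):
    o,v=ray(c,uv);return o+v*((z-o[2])/v[:,2])[:,None]
def proj(c,P):
    T=c['world_from_camera'];p=(np.atleast_2d(P)-T[:3,3])@T[:3,:3]
    s=p[:,:2]/p[:,2:];s=s*(1+c['k1']*(s**2).sum(1,keepdims=True))
    return s*[c['mtx'][0,0],c['mtx'][1,1]]+c['mtx'][:2,2]
def shift(target,rot=None):
    o=env.observe();M=R.from_rotvec(o['tool_rot'])
    return M.inv().apply(np.array(target)-o['eef_pos'])
```

Run:
```python
from h import *
c=vision.camera('top');print(onplane(c,[[184,256],[157,262],[211,250]],40).round(0).tolist())
print(onplane(c,[[338,242]],80).round(0).tolist(),onplane(c,[[321,281],[352,281],[325,208],[356,208],[336,245]],20).round().tolist())
w=vision.camera('wrist');cv2.imwrite('pics/w0.png',w['img'][...,::-1])
T=w['world_from_camera'];o=env.observe();M=R.from_rotvec(o['tool_rot']).as_matrix()
print('cam in tool',(M.T@(T[:3,3]-o['eef_pos'])).round(1),(M.T@T[:3,:3]).round(2).tolist(),w['mtx'][0,0],w['k1'])
print('tool axes',M.round(3).tolist())
a=np.vstack([cv2.resize(c['img'][190:300,120:250],None,fx=4,fy=4,interpolation=2)]);b=cv2.resize(c['img'][190:300,305:375],None,fx=4,fy=4,interpolation=2)
cv2.imwrite('pics/crop.png',np.hstack([a,b])[...,::-1])
```

```text
[[487.0, 197.0, 40.0], [474.0, 254.0, 40.0], [500.0, 141.0, 40.0]]
[[516.0, -123.0, 80.0]] [[439.0, -90.0, 20.0], [440.0, -155.0, 20.0], [595.0, -97.0, 20.0], [595.0, -163.0, 20.0], [515.0, -121.0, 20.0]]
cam in tool [ 6.630e+01 -1.000e-01 -1.711e+02] [[-0.0, -0.97, -0.23], [1.0, -0.0, 0.0], [-0.0, -0.23, 0.97]] 357.49736582348646 -0.022015780875851727
tool axes [[0.931, 0.364, -0.0], [0.364, -0.931, 0.001], [-0.0, -0.001, -1.0]]
```

View pics/crop.png

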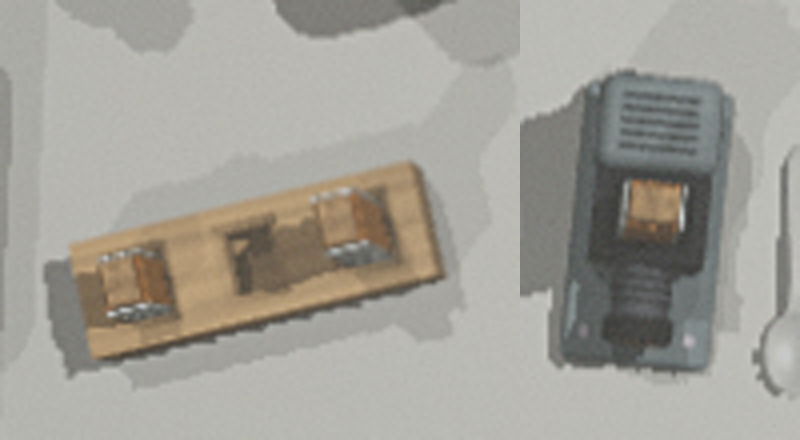

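Careful with the scale: shifts go in shares of 50 cm and turns go in shares of 2 rad. That gives: 348 mm is 0.696, 318 mm is 0.636, 0.43 rad is 0.215.

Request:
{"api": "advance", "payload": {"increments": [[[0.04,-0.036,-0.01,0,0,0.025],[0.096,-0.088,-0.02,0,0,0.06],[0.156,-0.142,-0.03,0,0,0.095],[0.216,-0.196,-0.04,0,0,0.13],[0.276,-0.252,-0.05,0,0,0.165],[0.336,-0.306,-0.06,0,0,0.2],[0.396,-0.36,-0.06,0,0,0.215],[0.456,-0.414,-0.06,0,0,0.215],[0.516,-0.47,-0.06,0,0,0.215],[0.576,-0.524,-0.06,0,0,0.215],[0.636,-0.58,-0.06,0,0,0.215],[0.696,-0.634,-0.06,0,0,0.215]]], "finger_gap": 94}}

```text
refused: increments[0]: the value is too long (schema: maxItems 6). Nothing was moved.
```

Refused on format, not on reach. It needs a list of rows, each a list of 6 numbers.

Request:
{"api": "advance", "payload": {"increments": [[0.04,-0.036,-0.01,0,0,0.025],[0.096,-0.088,-0.02,0,0,0.06],[0.156,-0.142,-0.03,0,0,0.095],[0.216,-0.196,-0.04,0,0,0.13],[0.276,-0.252,-0.05,0,0,0.165],[0.336,-0.306,-0.06,0,0,0.2],[0.396,-0.36,-0.06,0,0,0.215],[0.456,-0.414,-0.06,0,0,0.215],[0.516,-0.47,-0.06,0,0,0.215],[0.576,-0.524,-0.06,0,0,0.215],[0.636,-0.58,-0.06,0,0,0.215],[0.696,-0.634,-0.06,0,0,0.215]], "finger_gap": 94}}

```text
time_s: 1.2
eef_pos: [454.8, -204.7, 243.7]
tool_rot: [3.14, -0.09, 0.001]
force: [1.5, -0.3, -0.3]
opening: 94.0
gripper_force: 0.0
```

Scaled: -84 mm is -0.168, -62 mm is -0.124.

Request:
{"api": "advance", "payload": {"increments": [[0.03,-0.064,0,0,0,0],[0.056,-0.124,0,0,0,0],[0.072,-0.168,0,0,0,0],[0.072,-0.168,0,0,0,0],[0.072,-0.168,0,0,0,0]]}}

```text
time_s: 1.62
eef_pos: [495.5, -123.8, 243.4]
tool_rot: [-3.14, 0.086, 0.0]
force: [-0.3, -0.8, 0.0]
opening: 94.3
gripper_force: 0.0
```

Run:
```python
from h import *
w=vision.camera('wrist');cv2.imwrite('pics/w1.png',w['img'][...,::-1]);np.savez('w1.npz',**w)
```

```text
(no output)
```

View pics/w1.png

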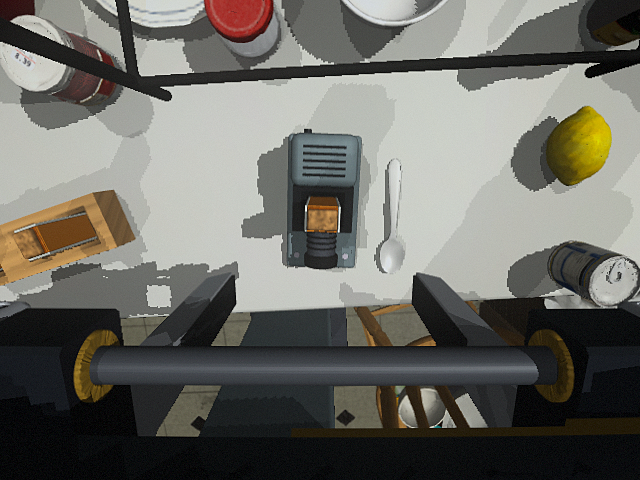

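The wrist view shows the viewer with the cork top at (323,217), the lamp house top at (326,158) and the eyepiece at (320,250). The jaws are at the bottom, left and right.

Run:
```python
from h import *
w=dict(np.load('w1.npz'));im=w['img']
cv2.imwrite('pics/c1.png',cv2.resize(im[120:280,270:380],None,fx=3.7,fy=3.7,interpolation=cv2.INTER_CUBIC)[...,::-1])
hsv=cv2.cvtColor(im,cv2.COLOR_RGB2HSV);m=cv2.inRange(hsv,(5,90,60),(25,255,255));m[:,:290]=0;m[:,360:]=0;m[:190]=0;m[245:]=0
ys,xs=np.nonzero(m)
for y in range(190,245,2):
    k=xs[ys==y]
    if len(k):print(y,k.min(),k.max(),im[y,(k.min()+k.max())//2])
```

```text
196 311 312 [60 41 21]
198 310 335 [89 54 26]
200 309 335 [81 49 24]
202 309 336 [79 52 27]
204 308 336 [74 48 21]
206 308 337 [175 105  33]
208 308 337 [150  74  12]
210 308 337 [121  90  60]
212 308 337 [162 121  66]
214 308 337 [173 125  73]
216 308 337 [172 128  72]
218 308 337 [138  97  57]
220 307 337 [132 100  58]
222 307 336 [150 109  60]
224 307 336 [155 113  69]
226 307 336 [145 106  63]
228 307 336 [129  96  57]
230 307 336 [148  91  37]
232 321 336 [118  85  65]
```

View pics/c1.png

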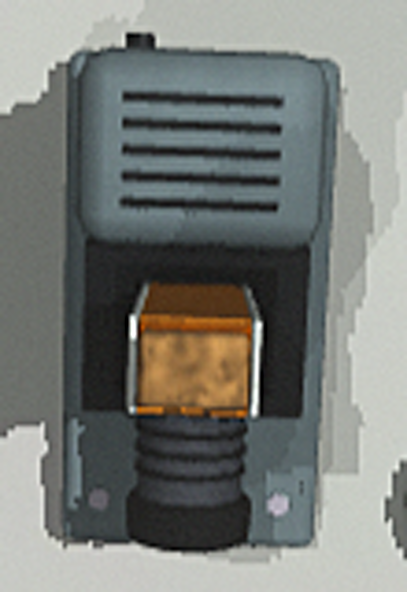

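The crop shows cork corners at (140,332), (250,332), (248,408) and (138,408). The well block's near corners are at (82,411) and (303,416), and the lamp slots run from (122,97) to (283,101) and from (122,203) to (278,208).

Run:
```python
from h import *
w=dict(np.load('w1.npz'))
f=lambda p:np.array(p)/3.7+[270,120]-0.35
A=onplane(w,f([[140,332],[250,332],[248,408],[138,408]]),127)
print('cork',A.round(1).tolist(),A.mean(0),np.linalg.norm(np.diff(A,axis=0),axis=1))
B=onplane(w,f([[122,97],[283,101],[278,208],[122,203]]),72);print('slots',B.round(1).tolist(),B.mean(0))
C=onplane(w,f([[82,411],[303,416]]),60);print('block',C.round(1).tolist())
def yw(a,b):d=b-a;return np.degrees(np.arctan2(d[1],d[0]))
print('yaw-90:',yw(B[1],B[0])-90,yw(B[2],B[3])-90,'x:',yw(B[3],B[0]),yw(B[2],B[1]),'block',yw(C[1],C[0])-90,'cork',yw(A[2],A[1]),yw(A[3],A[0]))
t=np.radians(-3);print('centre from block edge',C.mean(0)[:2]+23*np.array([np.cos(t),np.sin(t)]))
c=vision.camera('top')
# top view crop(4x) corners of the rack (offset 120,190) and cork
g=lambda p,o:np.array(p)/4+o-0.375
print('top cork',onplane(c,g([[630,182],[685,182],[685,230],[630,230]],[305-130,190]),127).mean(0).round(1))
print('rack',onplane(c,g([[70,245],[411,162],[443,276],[96,357]],[120,190]),40).round(1).tolist())
print('tall cork',onplane(c,g([[318,195],[354,188],[366,238],[332,246]],[120,190]),110).mean(0).round(1))
```

```text
cork [[523.3, -112.6, 127.0], [522.0, -136.6, 127.0], [505.2, -135.4, 127.0], [506.5, -111.0, 127.0]] [ 514.26129154 -123.89002606  127.        ] [24.02484819 16.90256343 24.34731613]
slots [[575.2, -109.1, 72.0], [572.0, -149.2, 72.0], [545.7, -146.9, 72.0], [549.2, -107.3, 72.0]] [ 560.53505165 -128.12631221   72.        ]
block [[493.6, -91.9, 60.0], [488.9, -152.1, 60.0]]
yaw-90: -4.524486050395197 -4.956773444027448 x: -3.893009730780596 -5.110637015704457 block -4.4757233389292 cork -4.14650954078761 -5.239002386754828
centre from block edge [ 514.24132398 -123.17902208]
top cork [ 513.6 -123.4  127. ]
rack [[496.4, 297.7, 40.0], [542.3, 118.2, 40.0], [482.6, 99.8, 40.0], [437.8, 281.5, 40.0]]
tall cork [506.9 139.7 110. ]
```

Scaled: 105 mm is 0.21, 18.6 mm is 0.0372, 0.025 rad is 0.0125.

Request:
{"api": "advance", "payload": {"increments": [[0.02,-0.002,0.02,0,0,0.0125],[0.0372,-0.0026,0.08,0,0,0.0125],[0.0372,-0.0026,0.14,0,0,0.0125],[0.0372,-0.0026,0.19,0,0,0.0125],[0.0372,-0.0026,0.21,0,0,0.0125],[0.0372,-0.0026,0.21,0,0,0.0125],[0.0372,-0.0026,0.21,0,0,0.0125]], "finger_gap": 70}}

```text
time_s: 2.3
eef_pos: [513.9, -125.3, 139.1]
tool_rot: [3.139, -0.131, -0.0]
force: [-0.7, 0.2, 0.2]
opening: 70.1
gripper_force: 0.0
```

```bash
python3 -c "
from h import *
print(env.observe()['eef_pos'],env.observe()['tool_rot'],shift([514.2,-123.5,91]))
w=vision.camera('wrist');cv2.imwrite('pics/w2.png',w['img'][...,::-1])"
```

```text
[ 513.88870928 -125.34657302  139.135281  ] [ 3.13880034e+00 -1.30923524e-01 -1.25630332e-04] [ 0.1601511  -1.86927255 48.13514498]
```

View pics/w2.png

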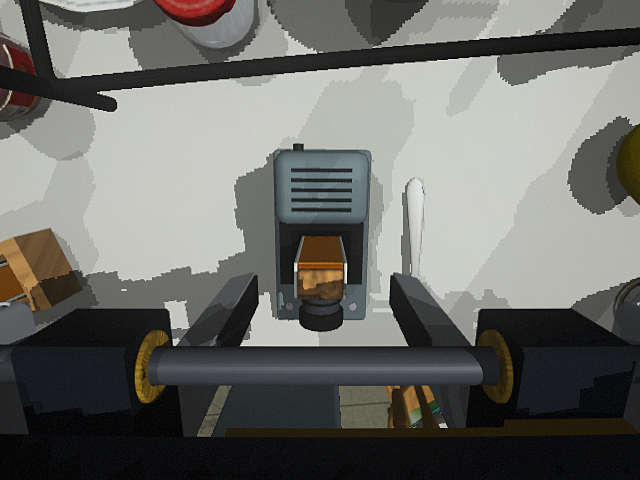

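The cork (321,285) sits centred between the jaws, whose inner edges are at x=255 and 392. I'll descend and close.

Scaled: 48 mm is 0.096, 44 mm is 0.088.

Request:
{"api": "advance", "payload": {"increments": [[0.0004,-0.003,0.03,0,0,0],[0.0004,-0.003,0.06,0,0,0],[0.0004,-0.003,0.088,0,0,0],[0.0004,-0.003,0.096,0,0,0],[0.0004,-0.003,0.096,0,0,0]]}}

```text
time_s: 2.77
eef_pos: [514.4, -123.3, 91.0]
tool_rot: [3.139, -0.129, 0.0]
force: [-0.6, -0.3, 0.8]
opening: 70.2
gripper_force: 0.0
```

Request:
{"api": "advance", "payload": {"increments": [[0,0,0,0,0,0],[0,0,0,0,0,0],[0,0,0,0,0,0],[0,0,0,0,0,0],[0,0,0,0,0,0],[0,0,0,0,0,0],[0,0,0,0,0,0],[0,0,0,0,0,0]], "finger_gap": 20}}

```text
time_s: 3.43
eef_pos: [514.3, -123.1, 90.6]
tool_rot: [-3.139, 0.129, -0.0]
force: [1.0, 0.0, 1.7]
opening: 29.9
gripper_force: 30.0
```

Scaled: -130 mm is -0.26, -110 mm is -0.22.

Request:
{"api": "advance", "payload": {"increments": [[0,0,-0.016,0,0,0],[0,0,-0.036,0,0,0],[0,0,-0.06,0,0,0],[0,0,-0.11,0,0,0],[0,0,-0.17,0,0,0],[0,0,-0.22,0,0,0],[0,0,-0.25,0,0,0],[0,0,-0.26,0,0,0],[0,0,-0.26,0,0,0]]}}

```text
time_s: 4.18
eef_pos: [514.8, -123.2, 222.2]
tool_rot: [3.139, -0.129, 0.004]
force: [-0.4, -0.6, -1.3]
opening: 29.5
gripper_force: 30.0
```

```bash
python3 -c "
from h import *
print(env.observe()['qpos'].round(2),shift([475,185,230]), R.from_rotvec(env.observe()['tool_rot']).as_matrix().round(3).tolist())"
```

```text
[ 0.3   0.19 -0.21  1.91  0.05  1.04 -1.58] [ -64.96180815 -303.90140953   -8.06034671] [[0.997, -0.082, 0.003], [-0.082, -0.997, -0.0], [0.003, 0.0, -1.0]]
```

Scaled: -252 mm is -0.504, -240 mm is -0.48, -1.4 rad is -0.7.

Request:
{"api": "advance", "payload": {"increments": [[-0.01,-0.02,-0.01,0,0,-0.04],[-0.03,-0.06,-0.016,0,0,-0.1],[-0.05,-0.11,-0.02,0,0,-0.16],[-0.064,-0.16,-0.02,0,0,-0.22],[-0.07,-0.21,-0.02,0,0,-0.28],[-0.07,-0.26,-0.02,0,0,-0.34],[-0.07,-0.31,-0.02,0,0,-0.4],[-0.064,-0.36,-0.02,0,0,-0.46],[-0.06,-0.41,-0.02,0,0,-0.52],[-0.058,-0.45,-0.02,0,0,-0.58],[-0.058,-0.48,-0.02,0,0,-0.64],[-0.058,-0.504,-0.02,0,0,-0.7]]}}

```text
time_s: 5.18
eef_pos: [505.3, 131.9, 229.2]
tool_rot: [-2.476, -1.932, 0.002]
force: [-0.6, -0.2, -1.5]
opening: 29.5
gripper_force: 30.0
```

Request:
{"api": "advance", "payload": {"increments": [[0,0,0,0,0,-0.06],[0,0,0,0,0,-0.12],[0,0,0,0,0,-0.18],[0,0,0,0,0,-0.23],[0,0,0,0,0,-0.25],[0,0,0,0,0,-0.25],[0,0,0,0,0,-0.25]]}}

```text
time_s: 5.77
eef_pos: [505.5, 130.2, 229.6]
tool_rot: [-1.932, -2.475, 0.001]
force: [0.2, -0.2, -1.0]
opening: 30.0
gripper_force: 30.0
```

```bash
python3 -c "
from h import *
print(env.observe()['qpos'].round(2))
w=vision.camera('wrist');cv2.imwrite('pics/w3.png',w['img'][...,::-1]);np.savez('w3.npz',**w)"
```

```text
[ 0.15  0.21 -0.6   1.9   0.13  1.08 -0.25]
```

View pics/w3.png

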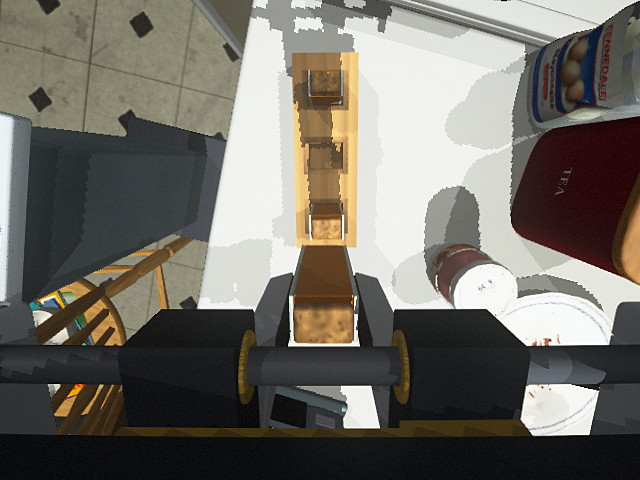

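The wrist view shows the rack upright in the picture, spanning (293,53) to (357,246). The empty middle place is at (325,155), the short cell at (326,88) and the tall one at (327,222). The held cell is at (325,320).

Run:
```python
from h import *
w=dict(np.load('w3.npz'));im=w['img'];hsv=cv2.cvtColor(im,cv2.COLOR_RGB2HSV)
m=cv2.inRange(hsv,(8,70,40),(28,255,255));m[:,:280]=0;m[:,375:]=0;m[252:]=0;m[:45]=0
L=[];Rr=[]
for y in range(60,240,4):
    k=np.nonzero(m[y])[0]
    if len(k)>20:L.append([k.min()-.5,y]);Rr.append([k.max()+.5,y])
print([a[0] for a in L],[a[0] for a in Rr])
Lw=onplane(w,L,40)[:,:2];Rw=onplane(w,Rr,40)[:,:2]
def line(P):
    v=cv2.fitLine(P.astype(np.float32),cv2.DIST_HUBER,0,.01,.01).ravel();return v
l,r=line(Lw),line(Rw);print('angles',[np.degrees(np.arctan(v[1]/v[0])) for v in(l,r)])
d=(l[:2]*np.sign(l[1])+r[:2]*np.sign(r[1]));d/=np.linalg.norm(d);n=np.array([d[1],-d[0]])
print('width',n@(r[2:]-l[2:]),'n offset centre',n@(r[2:]+l[2:])/2)
col=[]
for x in range(300,352,4):
    k=np.nonzero(m[:,x])[0];col.append([x,k.min()-.5,k.max()+.5])
col=np.array(col);print(col[:,1:].T.tolist())
a=onplane(w,col[:,[0,1]],40)[:,:2]@d;b=onplane(w,col[:,[0,2]],40)[:,:2]@d
print('len',np.median(a)-np.median(b));mid=(np.median(a)+np.median(b))/2
C=d*mid+n*(n@(r[2:]+l[2:])/2);print('centre',C,'d',d,'tall',C-60*d)
g=cv2.cvtColor(im,cv2.COLOR_RGB2GRAY)
print('col325',list(zip(range(130,185),g[130:185,327])));print('row155',list(zip(range(296,356),g[152,296:356])))
o=env.observe();M=R.from_rotvec(o['tool_rot']).as_matrix();print(o['eef_pos'],np.degrees(np.arctan2(M[1,0],M[0,0])))
# held cork top
print('held',onplane(w,[[291.5,322]],265),onplane(w,[[356.5,322]],265))
```

```text
[np.float64(291.5), np.float64(291.5), np.float64(291.5), np.float64(291.5), np.float64(291.5), np.float64(292.5), np.float64(292.5), np.float64(292.5), np.float64(292.5), np.float64(292.5), np.float64(292.5), np.float64(292.5), np.float64(292.5), np.float64(292.5), np.float64(292.5), np.float64(292.5), np.float64(293.5), np.float64(293.5), np.float64(293.5), np.float64(293.5), np.float64(293.5), np.float64(293.5), np.float64(293.5), np.float64(293.5), np.float64(293.5), np.float64(294.5), np.float64(294.5), np.float64(294.5), np.float64(294.5), np.float64(294.5), np.float64(294.5), np.float64(294.5), np.float64(294.5), np.float64(294.5), np.float64(295.5), np.float64(295.5), np.float64(295.5), np.float64(295.5), np.float64(295.5), np.float64(295.5), np.float64(295.5), np.float64(295.5), np.float64(295.5), np.float64(296.5), np.float64(296.5)] [np.float64(357.5), np.float64(357.5), np.float64(357.5), np.float64(358.5), np.float64(358.5), np.float64(357.5), np.float64(357.5), np.float64(357.5), np.float64(357.5), np.float64(357.5), np.float64(357.5), np.float64(357.5), np.float64(357.
[... 2961 characters left out ...]
int8(106)), (331, np.uint8(70)), (332, np.uint8(77)), (333, np.uint8(77)), (334, np.uint8(82)), (335, np.uint8(77)), (336, np.uint8(77)), (337, np.uint8(74)), (338, np.uint8(71)), (339, np.uint8(70)), (340, np.uint8(77)), (341, np.uint8(72)), (342, np.uint8(56)), (343, np.uint8(166)), (344, np.uint8(154)), (345, np.uint8(154)), (346, np.uint8(136)), (347, np.uint8(141)), (348, np.uint8(200)), (349, np.uint8(218)), (350, np.uint8(219)), (351, np.uint8(213)), (352, np.uint8(209)), (353, np.uint8(211)), (354, np.uint8(202)), (355, np.uint8(199))]
[505.65200555 130.28224117 229.82308485] 104.03291625083733
held [[491.81284928 128.51740296 265.        ]] [[517.81703537 135.03923966 265.        ]]
```

Run:
```python
from h import *
w=dict(np.load('w3.npz'));im=w['img'];o=env.observe();M=R.from_rotvec(o['tool_rot']).as_matrix();z=o['eef_pos'][2]
t=lambda P:((P-o['eef_pos'])@M).round(1).tolist()
print('hole mouth',onplane(w,[[325.7,154.8]],40).round(1),'ends',onplane(w,[[325.7,52],[325.7,246]],40).round(1).tolist())
print('tall cork near/far cols'); 
hsv=cv2.cvtColor(im,cv2.COLOR_RGB2HSV)
for x in(312,324,338):print(x,[(y,*im[y,x].tolist()) for y in range(296,350,2)])
print('tall',[(y,*im[y,326].tolist()) for y in range(196,250,2)])
cv2.imwrite('pics/c3.png',cv2.resize(im[190:350,270:380],None,fx=3.7,fy=3.7,interpolation=cv2.INTER_CUBIC)[...,::-1])
```

```text
hole mouth [[489.4 199.8  40. ]] ends [[466.8, 289.6, 40.0], [511.8, 110.6, 40.0]]
tall cork near/far cols
312 [(296, 102, 65, 28), (298, 80, 46, 26), (300, 78, 46, 23), (302, 79, 52, 33), (304, 64, 52, 34), (306, 80, 58, 41), (308, 107, 78, 47), (310, 143, 104, 63), (312, 167, 124, 68), (314, 163, 120, 68), (316, 164, 118, 70), (318, 168, 124, 70), (320, 174, 127, 74), (322, 166, 120, 70), (324, 168, 121, 76), (326, 172, 128, 74), (328, 171, 126, 76), (330, 170, 127, 72), (332, 178, 132, 74), (334, 189, 139, 77), (336, 179, 132, 77), (338, 171, 127, 74), (340, 138, 100, 58), (342, 155, 105, 49), (344, 248, 252, 251), (346, 144, 147, 141), (348, 38, 35, 36)]
324 [(296, 105, 69, 28), (298, 80, 49, 26), (300, 80, 46, 19), (302, 70, 44, 18), (304, 69, 52, 35), (306, 80, 60, 41), (308, 97, 72, 42), (310, 140, 103, 63), (312, 175, 129, 71), (314, 175, 129, 72), (316, 185, 137, 80), (318, 183, 135, 77), (320, 176, 130, 76), (322, 163, 118, 67), (324, 140, 102, 61), (326, 146, 105, 64), (328, 167, 119, 67), (330, 182, 134, 75), (332, 176, 127, 73), (334, 161, 119, 71), (336, 155, 116, 64), 
[... 541 characters left out ...]
6, 209, 155, 89), (338, 211, 157, 89), (340, 187, 140, 81), (342, 180, 129, 66), (344, 247, 250, 249), (346, 147, 148, 143), (348, 31, 31, 26)]
tall [(196, 138, 110, 69), (198, 124, 99, 67), (200, 102, 81, 57), (202, 98, 77, 54), (204, 95, 64, 40), (206, 101, 70, 40), (208, 103, 71, 43), (210, 97, 67, 40), (212, 99, 69, 37), (214, 118, 77, 43), (216, 129, 76, 34), (218, 93, 68, 44), (220, 184, 139, 86), (222, 220, 170, 101), (224, 230, 175, 105), (226, 208, 153, 93), (228, 172, 131, 80), (230, 201, 154, 88), (232, 210, 160, 96), (234, 196, 147, 84), (236, 194, 147, 88), (238, 179, 127, 63), (240, 231, 178, 98), (242, 220, 176, 108), (244, 220, 173, 100), (246, 82, 54, 27), (248, 99, 67, 38)]
```

View pics/c3.png

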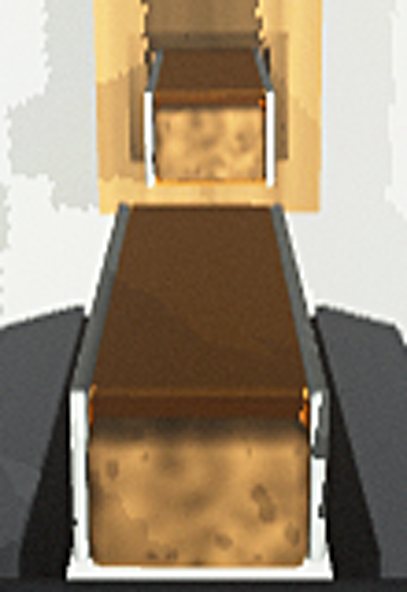

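The crop shows the held cork top from (90,415) to (308,566) and the tall cell's cork top from (155,104) to (268,180), with both cells square to the jaws.

Run:
```python
from h import *
w=dict(np.load('w3.npz'));o=env.observe();M=R.from_rotvec(o['tool_rot']).as_matrix();z=o['eef_pos'][2]
f=lambda p:np.array(p)/3.7+[270,190]-0.35
H=onplane(w,f([[90,415],[308,415],[308,566],[90,566]]),z+36);print('held cork tool',((H-o['eef_pos'])@M).round(1).tolist())
T=onplane(w,f([[155,104],[268,104],[268,180],[155,180]]),110);print('tall',T.round(1).tolist(),T.mean(0))
print('go',shift([489.4,199.7,130]))
```

```text
held cork tool [[10.9, -12.6, -36.0], [10.9, 11.2, -36.0], [-7.3, 11.5, -36.0], [-7.3, -13.0, -36.0]]
tall [[490.3, 147.3, 110.0], [514.6, 153.4, 110.0], [519.0, 136.7, 110.0], [494.4, 130.5, 110.0]] [504.57731435 141.99616091 110.        ]
go [71.25759261  1.1730838  99.84277923]
```

Scaled: 110 mm is 0.22, 70.4 mm is 0.1408, -0.005 rad is -0.0025.

Request:
{"api": "advance", "payload": {"increments": [[0.04,0.001,0,0,0,0],[0.09,0.002,0,0,0,-0.0025],[0.13,0.003,0,0,0,-0.0025],[0.1408,0.003,0.02,0,0,-0.0025],[0.1408,0.003,0.07,0,0,-0.0025],[0.1408,0.003,0.13,0,0,-0.0025],[0.1408,0.003,0.18,0,0,-0.0025],[0.1408,0.003,0.21,0,0,-0.0025],[0.1408,0.003,0.22,0,0,-0.0025],[0.1408,0.003,0.22,0,0,-0.0025],[0.1408,0.003,0.22,0,0,-0.0025]]}}

```text
time_s: 6.73
eef_pos: [490.5, 199.1, 120.9]
tool_rot: [-1.925, -2.482, -0.0]
force: [0.6, -0.2, -0.7]
opening: 29.9
gripper_force: 30.0
```

```bash
python3 -c "
from h import *
print(shift([489.4,199.7,74]))"
```

```text
[ 0.85491288 -0.88098582 46.88868192]
```

Scaled: 34 mm is 0.068, 30 mm is 0.06.

Request:
{"api": "advance", "payload": {"increments": [[0,-0.001,0.016,0,0,0],[0,-0.001,0.032,0,0,0],[0,-0.001,0.044,0,0,0],[0,-0.001,0.052,0,0,0],[0,-0.001,0.06,0,0,0],[0,-0.001,0.068,0,0,0],[0,-0.001,0.068,0,0,0]]}}

```text
time_s: 7.32
eef_pos: [489.5, 198.8, 85.8]
tool_rot: [-1.924, -2.483, 0.001]
force: [-0.2, 0.1, -1.3]
opening: 29.8
gripper_force: 30.0
```

Scaled: 11.5 mm is 0.023, 10.5 mm is 0.021.

Request:
{"api": "advance", "payload": {"increments": [[0,0,0.008,0,0,0],[0,0,0.014,0,0,0],[0,0,0.018,0,0,0],[0,0,0.021,0,0,0],[0,0,0.023,0,0,0],[0,0,0.023,0,0,0]]}}

```text
time_s: 7.82
eef_pos: [489.7, 198.9, 74.9]
tool_rot: [-1.925, -2.483, 0.0]
force: [0.2, -0.5, -0.8]
opening: 29.8
gripper_force: 30.0
```

Scaled: 1.2 mm is 0.0024, 0.7 mm is 0.0014.

Request:
{"api": "advance", "payload": {"increments": [[0,0,0.0014,0,0,0],[0,0,0.0024,0,0,0],[0,0,0.0024,0,0,0]]}}

```text
time_s: 8.07
eef_pos: [489.8, 198.9, 73.8]
tool_rot: [1.925, 2.483, 0.0]
force: [0.1, 0.6, -1.2]
opening: 30.0
gripper_force: 30.0
```

Request:
{"api": "advance", "payload": {"increments": [[0,0,0.001,0,0,0],[0,0,0.002,0,0,0],[0,0,0.002,0,0,0]]}}

```text
time_s: 8.32
eef_pos: [489.9, 199.1, 73.5]
tool_rot: [1.924, 2.482, 0.0]
force: [-4.6, -1.8, 14.3]
opening: 29.8
gripper_force: 30.0
```

Scaled: -0.7 mm is -0.0014.

Request:
{"api": "advance", "payload": {"increments": [[0,0,-0.0014,0,0,0],[0,0,-0.0014,0,0,0],[0,0,-0.0014,0,0,0],[0,0,-0.0014,0,0,0],[0,0,-0.0014,0,0,0],[0,0,-0.0014,0,0,0]], "finger_gap": 70}}

```text
time_s: 8.82
eef_pos: [489.7, 198.9, 73.4]
tool_rot: [-1.925, -2.483, 0.0]
force: [0.4, -0.0, -0.0]
opening: 66.3
gripper_force: 0.0
```

Request:
{"api": "advance", "payload": {"increments": [[0,0,-0.02,0,0,0],[0,0,-0.06,0,0,0],[0,0,-0.11,0,0,0],[0,0,-0.144,0,0,0],[0,0,-0.15,0,0,0],[0,0,-0.15,0,0,0]]}}

```text
time_s: 9.32
eef_pos: [490.5, 199.1, 150.0]
tool_rot: [1.924, 2.481, 0.003]
force: [0.6, -0.4, -0.6]
opening: 69.8
gripper_force: 0.0
```

Run:
```python
from h import *
print(shift([504.6,141.7,74]))
w=vision.camera('wrist');t=vision.camera('top')
a=cv2.resize(w['img'],(480,360));b=cv2.resize(t['img'][215:290,130:240],None,fx=2.9,fy=2.9,interpolation=2)
o=np.zeros((360,800,3),np.uint8);o[:,:480]=a;o[:b.shape[0],481:481+b.shape[1]]=b
cv2.imwrite('pics/w4.png',o[...,::-1])
```

```text
[-59.1497512   -0.81172256  76.02471824]
```

View pics/w4.png

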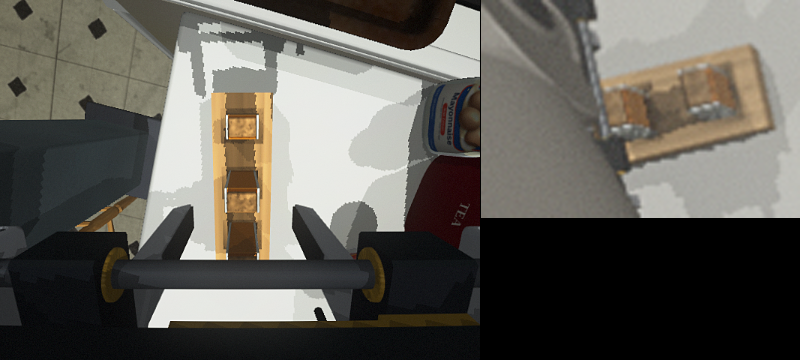

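The short cell is at (242,127), the reference seated upright in the middle place at (242,195), and the tall cell at (243,240), all in line. Next is the tall cell.

Scaled: 76 mm is 0.152, 72 mm is 0.144.

Request:
{"api": "advance", "payload": {"increments": [[-0.03,-0.001,0,0,0,0],[-0.08,-0.001,0,0,0,0],[-0.112,-0.001,0,0,0,0],[-0.118,-0.001,0.024,0,0,0],[-0.118,-0.001,0.07,0,0,0],[-0.118,-0.001,0.116,0,0,0],[-0.118,-0.001,0.144,0,0,0],[-0.118,-0.001,0.152,0,0,0],[-0.118,-0.001,0.152,0,0,0],[-0.118,-0.001,0.152,0,0,0]]}}

```text
time_s: 10.25
eef_pos: [503.7, 142.2, 72.4]
tool_rot: [-1.923, -2.483, 0.0]
force: [0.4, -0.1, 0.1]
opening: 70.3
gripper_force: 0.0
```

Request:
{"api": "advance", "payload": {"increments": [[0,0,0,0,0,0],[0,0,0,0,0,0],[0,0,0,0,0,0],[0,0,0,0,0,0],[0,0,0,0,0,0],[0,0,0,0,0,0],[0,0,0,0,0,0],[0,0,0,0,0,0]], "finger_gap": 20}}

```text
time_s: 10.92
eef_pos: [504.0, 141.6, 72.5]
tool_rot: [-1.925, -2.483, -0.0]
force: [-0.7, -0.1, 1.7]
opening: 29.5
gripper_force: 30.0
```

Scaled: -148 mm is -0.296, -140 mm is -0.28.

Request:
{"api": "advance", "payload": {"increments": [[0,0,-0.016,0,0,0],[0,0,-0.036,0,0,0],[0,0,-0.06,0,0,0],[0,0,-0.11,0,0,0],[0,0,-0.17,0,0,0],[0,0,-0.23,0,0,0],[0,0,-0.28,0,0,0],[0,0,-0.296,0,0,0],[0,0,-0.296,0,0,0],[0,0,-0.296,0,0,0]]}}

```text
time_s: 11.75
eef_pos: [503.9, 141.5, 220.7]
tool_rot: [1.925, 2.482, 0.001]
force: [0.1, 0.5, -0.9]
opening: 29.8
gripper_force: 30.0
```

```bash
python3 -c "
from h import *
M=R.from_rotvec(env.observe()['tool_rot']).as_matrix();print(np.arctan2(M[1,0],M[0,0]),shift([514.3,-123.3,220]),shift([465,0,220]),env.observe()['qpos'].round(2))"
```

```text
1.82252107672701 [-259.00445409  -55.87818897    0.76332618] [-127.31096647  -72.91351382    0.70832149] [ 0.15  0.22 -0.62  1.9   0.15  1.06 -0.28]
```

Scaled: -255 mm is -0.51, -243 mm is -0.486, 1.4 rad is 0.7.

Request:
{"api": "advance", "payload": {"increments": [[-0.02,-0.016,0,0,0,0.04],[-0.06,-0.05,0,0,0,0.1],[-0.11,-0.084,0,0,0,0.16],[-0.16,-0.112,0,0,0,0.22],[-0.21,-0.132,0,0,0,0.28],[-0.26,-0.144,0,0,0,0.34],[-0.31,-0.144,0,0,0,0.4],[-0.36,-0.14,0,0,0,0.46],[-0.41,-0.132,0,0,0,0.52],[-0.45,-0.124,0,0,0,0.58],[-0.486,-0.116,0,0,0,0.64],[-0.51,-0.112,0,0,0,0.7]]}}

```text
time_s: 12.75
eef_pos: [513.0, -121.0, 218.7]
tool_rot: [-3.073, -0.648, 0.004]
force: [0.1, 0.2, -0.2]
opening: 29.9
gripper_force: 30.0
```

Request:
{"api": "advance", "payload": {"increments": [[0,0,0,0,0,0.06],[0,0,0,0,0,0.12],[0,0,0,0,0,0.18],[0,0,0,0,0,0.235],[0,0,0,0,0,0.25],[0,0,0,0,0,0.25],[0,0,0,0,0,0.25]]}}

```text
time_s: 13.33
eef_pos: [512.7, -119.1, 219.3]
tool_rot: [-3.139, 0.118, 0.003]
force: [-0.5, -0.7, 0.3]
opening: 29.5
gripper_force: 30.0
```

Run:
```python
from h import *
M=R.from_rotvec(env.observe()['tool_rot']).as_matrix();print(np.arctan2(M[1,0],M[0,0]),shift([514.3,-123.3,130]))
w=vision.camera('wrist');np.savez('w5.npz',**w);cv2.imwrite('pics/w5.png',cv2.resize(w['img'][120:360,220:420],None,fx=2.5,fy=2.5,interpolation=2)[...,::-1])
```

```text
-0.0753930168021259 [ 2.08425706  4.09811674 89.26672556]
```

View pics/w5.png

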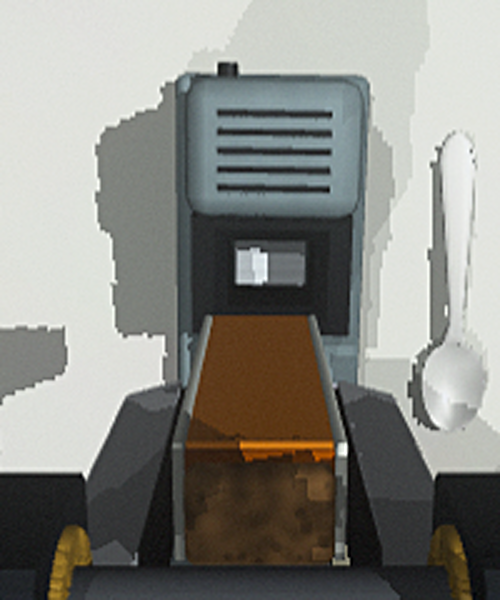

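The lit well mouth is clear at (270,263) in the crop, and the held cell is square between the jaws at (258,510).

Scaled: 84 mm is 0.168, 1.7 mm is 0.0034, 0.005 rad is 0.0025.

Request:
{"api": "advance", "payload": {"increments": [[0.002,0.006,0.01,0,0,0.0025],[0.0034,0.008,0.05,0,0,0.0025],[0.0034,0.008,0.1,0,0,0.0025],[0.0034,0.008,0.14,0,0,0.0025],[0.0034,0.008,0.164,0,0,0.0025],[0.0034,0.008,0.168,0,0,0.0025],[0.0034,0.008,0.168,0,0,0.0025],[0.0034,0.008,0.168,0,0,0.0025]]}}

```text
time_s: 14.05
eef_pos: [515.0, -123.5, 137.0]
tool_rot: [-3.139, 0.129, -0.001]
force: [0.6, 0.1, -0.7]
opening: 29.6
gripper_force: 30.0
```

```bash
python3 -c "
from h import *
M=R.from_rotvec(env.observe()['tool_rot']).as_matrix();print(np.arctan2(M[1,0],M[0,0]),M[:,2],shift([513.9,-123.2,110]))"
```

```text
-0.08206505655574457 [ 4.56760295e-04  2.15758009e-05 -9.99999895e-01] [-1.17691154 -0.24545533 26.95554593]
```

Scaled: 32 mm is 0.064, 27 mm is 0.054.

Request:
{"api": "advance", "payload": {"increments": [[-0.0018,-0.0004,0.01,0,0,0],[-0.0018,-0.0004,0.022,0,0,0],[-0.0018,-0.0004,0.034,0,0,0],[-0.0018,-0.0004,0.044,0,0,0],[-0.0018,-0.0004,0.054,0,0,0],[-0.0018,-0.0004,0.064,0,0,0],[-0.0018,-0.0004,0.064,0,0,0]]}}

```text
time_s: 14.63
eef_pos: [513.4, -123.0, 103.4]
tool_rot: [-3.139, 0.129, 0.002]
force: [0.1, 0.5, -1.7]
opening: 29.7
gripper_force: 30.0
```

Scaled: 18 mm is 0.036, 15 mm is 0.03.

Request:
{"api": "advance", "payload": {"increments": [[0,0,0.008,0,0,0],[0,0,0.016,0,0,0],[0,0,0.024,0,0,0],[0,0,0.03,0,0,0],[0,0,0.036,0,0,0],[0,0,0.036,0,0,0]]}}

```text
time_s: 15.13
eef_pos: [513.8, -123.1, 86.1]
tool_rot: [-3.139, 0.129, 0.0]
force: [0.1, 0.1, 2.8]
opening: 29.9
gripper_force: 30.0
```

Request:
{"api": "advance", "payload": {"increments": [[0,0,0.004,0,0,0],[0,0,0.008,0,0,0],[0,0,0.011,0,0,0],[0,0,0.013,0,0,0],[0,0,0.013,0,0,0],[0,0,0.013,0,0,0]]}}

```text
time_s: 15.63
eef_pos: [513.9, -123.1, 80.0]
tool_rot: [-3.139, 0.129, -0.0]
force: [-0.8, -0.6, 3.3]
opening: 29.9
gripper_force: 30.0
```

Spring is felt; now the last few millimetres to the stop.

Scaled: 2.5 mm is 0.005, 2 mm is 0.004.

Request:
{"api": "advance", "payload": {"increments": [[0,0,0.002,0,0,0],[0,0,0.004,0,0,0],[0,0,0.005,0,0,0],[0,0,0.005,0,0,0]]}}

```text
time_s: 15.97
eef_pos: [513.9, -123.1, 77.6]
tool_rot: [-3.139, 0.129, -0.0]
force: [-0.3, 0.3, 5.8]
opening: 30.2
gripper_force: 30.0
```

Request:
{"api": "advance", "payload": {"increments": [[0,0,0.001,0,0,0],[0,0,0.002,0,0,0],[0,0,0.002,0,0,0],[0,0,0.002,0,0,0]]}}

```text
time_s: 16.3
eef_pos: [514.2, -123.1, 77.3]
tool_rot: [3.139, -0.129, 0.001]
force: [-5.9, 1.2, 20.1]
opening: 29.9
gripper_force: 30.0
```

Request:
{"api": "advance", "payload": {"increments": [[0,0,0,0,0,0],[0,0,0,0,0,0],[0,0,0,0,0,0],[0,0,0,0,0,0],[0,0,0,0,0,0],[0,0,0,0,0,0],[0,0,0,0,0,0],[0,0,0,0,0,0],[0,0,0,0,0,0],[0,0,0,0,0,0],[0,0,0,0,0,0],[0,0,0,0,0,0]]}}

```text
time_s: 17.3
eef_pos: [514.2, -123.2, 77.3]
tool_rot: [3.139, -0.129, 0.001]
force: [-5.0, 0.3, 20.3]
opening: 29.8
gripper_force: 30.0
```

Steady at the stop.

```bash
python3 -c "
from workcell import env, vision, job_done
print(job_done())"
```

```text
the job is handed in; nothing more can be done
None
```

I handed the job in at 17.3 s: the reference cell is seated in the rack's middle place, and the sample cell is still gripped by its frosted faces and held at the platform's bottom stop at a steady 20 N; I took the stop from force and height and did not check the lamp in a picture.

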